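# Nest the plaster mixing pots

### The job

Tidy the three mixing pots into one nested stack. First stand the tipped-over pot upright on the bench and let go of it; then take it again and nest it fully home in the empty standing pot, which stays where it is on its board. Last, nest the pot with the little plaster turret in it on top, fully home, with the turret still inside, and leave the other things on the bench alone.

Things in the scene. Friction and masses are not known exactly. Their poses are not given: they have to be found in the camera images.
- pot_a: square grey plastic pot, 86 mm high, standing on a board, either empty or holding the turret. Foot 39 mm square; body tapers out to 54 mm wide at 52 mm up; then a straight square collar 64 mm wide up to the rim (walls 3 mm, opening 58 mm). Floor 4 mm, body walls 2.5 mm thick. Origin: centre of the foot's underside; z along the axis to the mouth, x and y square to the sides.
- pot_b: the other standing pot, identical to pot_a, same origin and axes. Pots nest with sides parallel (any quarter turn): the upper collar comes to rest on the lower rim, its origin then 34 mm above the lower one's, with 2 mm play all round.
- fallen_pot: third pot, empty, identical to pot_a, same origin and axes. It starts lying on its side on the bench between the boards, resting on the edges of foot and collar, so that its mouth looks 13.5 degrees upward; its x axis then points down and two of its collar sides (64 mm apart, along its y axis) are upright.
- turret: small round turret of white plaster, 24 mm across and 60 mm high with a 27 mm wide cone roof, 30 g, standing loose in one of the two standing pots, below its rim. It is too tall for another pot to be nested over it. Origin: centre of its underside.
- board_1: dark wooden board 150 x 150 x 8 mm fixed to the bench, a standing pot at its centre. Origin: centre of the underside.
- board_2: the other such board, with the other standing pot at its centre.
- model_house: bystander: plaster model house, roof 84 x 104 mm, 108 mm high, behind the work. Origin: centre of the underside.
- glue_jar: bystander: white closed jar, 60 mm wide, 90 mm high. Origin: centre of the underside.
- spatula: bystander: spatula lying flat, about 280 mm long, 20 mm high, along its x axis. Origin: on the bench, under its middle.
Not all that is in view belongs to the job. What is shaped like the fallen_pot but yellow is not meant.

How it is judged (in metres and radians):
On the way, in this order (a step that is already met when the one before it is completed fails the run):
1. the tipped-over pot stands upright on the bench, let go (angle between fallen_pot's own z axis and vertical below 0.08 rad and height (world z) of fallen_pot below 0.012 m and contact force between the fingers and fallen_pot below 0.2 N and linear speed of fallen_pot below 0.03 m/s), for 0.3 s.
2. it is nested fully home in the empty standing pot, let go (((z of fallen_pot in the frame of pot_a between 0.03 and 0.038 m and horizontal distance between fallen_pot and pot_a below 0.007 m and angle between the z axis of fallen_pot and the z axis of pot_a, either way round below 0.08 rad and distance of pot_a from where it was at the start of the episode below 0.03 m and angle between pot_a's own z axis and vertical below 0.08 rad and horizontal distance between turret and pot_b below 0.025 m and z of turret in the frame of pot_b between 0 and 0.03 m and contact force between the fingers and fallen_pot below 0.2 N and linear speed of fallen_pot below 0.03 m/s) or (z of fallen_pot in the frame of pot_b between 0.03 and 0.038 m and horizontal distance between fallen_pot and pot_b below 0.007 m and angle between the z axis of fallen_pot and the z axis of pot_b, either way round below 0.08 rad and distance of pot_b from where it was at the start of the episode below 0.03 m and angle between pot_b's own z axis and vertical below 0.08 rad and horizontal distance between turret and pot_a below 0.025 m and z of turret in the frame of pot_a between 0 and 0.03 m and contact force between the fingers and fallen_pot below 0.2 N and linear speed of fallen_pot below 0.03 m/s))), for 0.3 s.
At the end, for the whole second after the job is handed in: An upright stack, released, at rest: the empty pot at the bottom (moved under 30 mm), the once fallen pot in it, the pot with the turret inside on top; each origin 30 to 38 mm above the one below, within 7 mm sideways, axes within 0.08 rad (((z of fallen_pot in the frame of pot_a between 0.03 and 0.038 m and horizontal distance between fallen_pot and pot_a below 0.007 m and angle between the z axis of fallen_pot and the z axis of pot_a, either way round below 0.08 rad and distance of pot_a from where it was at the start of the episode below 0.03 m and angle between pot_a's own z axis and vertical below 0.08 rad and horizontal distance between turret and pot_b below 0.025 m and z of turret in the frame of pot_b between 0 and 0.03 m and z of pot_b in the frame of fallen_pot between 0.03 and 0.038 m and horizontal distance between pot_b and fallen_pot below 0.007 m and angle between the z axis of pot_b and the z axis of fallen_pot, either way round below 0.08 rad and contact force between the fingers and pot_a below 0.2 N and linear speed of each of pot_a, pot_b, fallen_pot below 0.03 m/s and contact force between the fingers and pot_b below 0.2 N and contact force between the fingers and fallen_pot below 0.2 N and angle between pot_b's own z axis and vertical below 0.1 rad) or (z of fallen_pot in the frame of pot_b between 0.03 and 0.038 m and horizontal distance between fallen_pot and pot_b below 0.007 m and angle between the z axis of fallen_pot and the z axis of pot_b, either way round below 0.08 rad and distance of pot_b from where it was at the start of the episode below 0.03 m and angle between pot_b's own z axis and vertical below 0.08 rad and horizontal distance between turret and pot_a below 0.025 m and z of turret in the frame of pot_a between 0 and 0.03 m and z of pot_a in the frame of fallen_pot between 0.03 and 0.038 m and horizontal distance between pot_a and fallen_pot below 0.007 m and angle between the z axis of pot_a and the z axis of fallen_pot, either way round below 0.08 rad and contact force between the fingers and pot_b below 0.2 N and linear speed of each of pot_b, pot_a, fallen_pot below 0.03 m/s and contact force between the fingers and pot_a below 0.2 N and contact force between the fingers and fallen_pot below 0.2 N and angle between pot_a's own z axis and vertical below 0.1 rad))); the robot touches nothing.
It fails at once if a bystander (model house, glue jar, spatula) is moved by more than 30 mm (distance of any of model_house, glue_jar, spatula from where it was at the start of the episode above 0.03 m).
It fails at once if a standing pot is tipped over (angle between any of pot_a, pot_b's own z axis and vertical above 0.7 rad).
It also fails if it takes over 70 s, if anything falls off the work surface, if the arm or the gripper's body presses on something with over 40 N, if the wrist force passes 120 N, or if a joint passes its speed limit or range.

### The arm

A 6-joint arm with a two-finger parallel gripper is mounted at the origin on the work surface. World frame = base frame: x ahead of the robot, y to its left, z up, the work surface at z = 0. Lengths are in mm, angles in rad, forces in N, time in s.
With the tool pointing down it reaches from about 350 to 875 mm from the base axis. Payload 4.2 kg.
Tool frame: the origin (TCP) lies on the mounting face of the last link; the fingertips stand 173 mm ahead of it and the grasp point (between the pads) lies 155 mm ahead of it; z points along the fingers, y is the direction in which the jaws open and shut (so a half turn about z gives the same grasp; the last joint's range is limited). The gripper opens to 85 mm and grips with 20 to 120 N. Pads are 22 mm wide; open, the fingers measure 114 mm over their backs; the gripper's body (76 mm by 85 mm) begins 54 mm behind the grasp point. The pads swing forward as they close: fully open they stand 13 mm farther back than shut.
Start: joints at [-1.066, 0.385, 0.008, 0, -1.194, -0.259], TCP at [152.1, -606.189, 404.712] pointing down, gripper open.
Joint ranges: [-3.14, 3.14], [-1.21, 2.06], [-1.07, 1.41], [-3.16, 2.05], [-2.99, -0.16], [-3.1, 3.1]. Speed limits (rad/s): [2.79, 2.79, 3.14, 3.14, 3.14, 3.14].

### API

Orientations are given as a unit quaternion [x, y, z, w].
In Python, from bench import arm gives the robot as it stands.
- The arm moves only by the shell command python3 -m jog 'ROWS' [OPENING]. ROWS is JSON, a list that holds one entry, the list of rows, each a list of 4 numbers: the shift along the tool's x, y, z in mm, then the turn about the tool's z in degrees. In form: [[[x, y, z, spin], ...]]. A call has exactly 5 rows; each row is the pose to reach, as a shift and turn from the pose measured when the call began, along the tool's axes at that moment; what a row does not reach only later rows make up. A row lasts 1/8 s, in which the tool goes at most 62.5 mm and 10.7 degrees, less where a joint would pass 70% of its speed; a pose out of reach is approached as far as the arm can. A call with a gripper value outside its range is refused whole. OPENING is the finger opening in mm, from 0 to 85.4, set as the call begins (- or left out, the last holds). The fingers move at their own pace and stop on an object; the grip force is fixed at half the most. Time passes only in rows, so rows that repeat a pose let the fingers close, or fill a call up. It gives the time, the measured TCP pose, the force and the opening at its end, in the units of the state.
- arm.read_state(): the state, without advancing time (a new reading comes with each control period).
- arm.get_image(name): name is "side" or "top" or "wrist"; returns (picture, depth): 400x640x3 uint8, blue, green, red; 400x640 float32, mm along the optical axis (not along the pixel's ray), 0 where there is no reading.
- arm.camera_params(name): a dict with "mtx" (3x3 intrinsics, pixels), "R" (3x3) and "t" (3): a world point X has camera coordinates R X + t. Camera axes: x right, y down, z forward; pixel columns grow to the right and rows downward; lengths in mm; the calibration is good to about 2 mm. A picture is of the moment at which its call begins: read the wrist's pose just before it. camera_params takes no time and is no camera call; for the wrist camera it gives the pose at the moment of the call.
- arm.job_done(): hands the job in, once; it reports no verdict.
The state is a dict: "clock": time; "joints": joint angles; "joint_vel": joint speeds; "joint_efforts": joint torques, N m; "position": TCP position; "ee_rot": TCP orientation; "contact_force": force on the tool from outside, world axes, zero at the start; "wrist_torque": the same for the moment, N m; "gripper_width": finger opening in mm.
Only numpy, scipy, OpenCV 4.12 (cv2) and the standard library are available. Lean on these libraries where they do the work, as an engineer would, in place of code of your own. Each camera call takes 0.05 s, during which the arm holds its last target.

## Working session

There is one attempt and no reset: what is moved stays moved. The work goes in short steps, Python scripts to look and compute and a shell command to move; the robot and the scene stay as the last step left them, time stands still between calls to the robot, and variables do not carry over. Pictures are saved under pics/ and viewed, and the job is handed in when it is done.

```bash
mkdir -p pics; ls; python3 - <<'E'
from bench import arm
import cv2,json
print(arm.read_state())
for n in ("side","top","wrist"):
    p=arm.camera_params(n); print(n,p)
    im,d=arm.get_image(n); cv2.imwrite(f"pics/{n}0.png",im)
    import numpy as np; np.save(f"pics/{n}0.npy",d)
E
```

```text
pics
{'clock': 0.0, 'joints': array([-1.06636657e+00,  3.85530885e-01,  6.60049431e-03, -4.79468787e-04,
       -1.19402424e+00, -2.58630366e-01]), 'joint_vel': array([-0.00059919, -0.00141512,  0.00055534,  0.0012598 ,  0.00020067,
       -0.00122132]), 'joint_efforts': array([-2.58975870e-04, -3.92289162e+01,  1.88401669e+01,  4.18628186e+00,
       -4.50529173e-03,  8.18956039e-06]), 'position': array([ 152.07584901, -605.98876693,  403.62966286]), 'ee_rot': array([-1.22502690e-01,  9.92467570e-01,  1.08452050e-03, -1.95009975e-04]), 'contact_force': array([-1.31217721,  0.33113884,  0.17648116]), 'wrist_torque': array([-0.00900812, -0.06364588,  0.00581616]), 'gripper_width': 85.3025011701115}
side {'mtx': array([[395.88002488,   0.        , 321.90289532],
       [  0.        , 395.88002488, 204.35182452],
       [  0.        ,   0.        ,   1.        ]]), 'R': array([[-0.69588657, -0.71801243,  0.01414362],
       [-0.54850937,  0.51868828, -0.65582005],
       [ 0.46355081, -0.46413427, -0.75478475]]), 't': array([ 416.3036692 ,  362.73547604, 1029.33057797])}
top {'mtx': array([[429.9555272 ,   0.        , 313.76899017],
       [  0.        , 429.9555272 , 199.60939269],
       [  0.        ,   0.        ,   1.        ]]), 'R': array([[ 0.007149  , -0.99996766,  0.00368499],
       [-0.99776006, -0.00737823, -0.0664862 ],
       [ 0.06651124, -0.00320142, -0.99778054]]), 't': array([  -8.57734492,  600.33681578, 1150.09426645])}
wrist {'mtx': array([[302.92886653,   0.        , 319.47287288],
       [  0.        , 302.92886653, 201.97735009],
       [  0.        ,   0.        ,   1.        ]]), 'R': array([[-0.24255904,  0.97013521,  0.00166646],
       [ 0.92320337,  0.23029636,  0.30766723],
       [ 0.29809503,  0.07616595, -0.95149256]]), 't': array([623.41811766, -40.19515721, 379.17650552])}
```

View pics/side0.png

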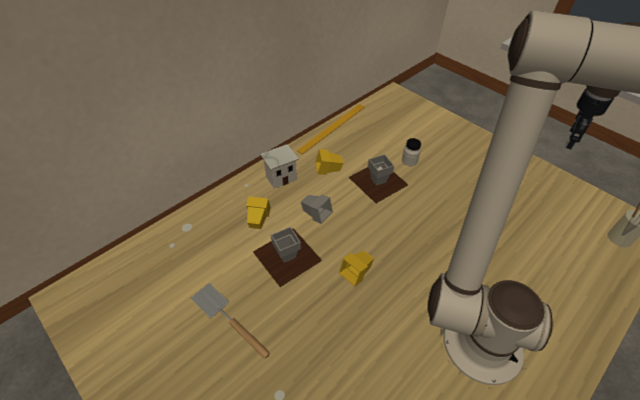

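View pics/top0.png

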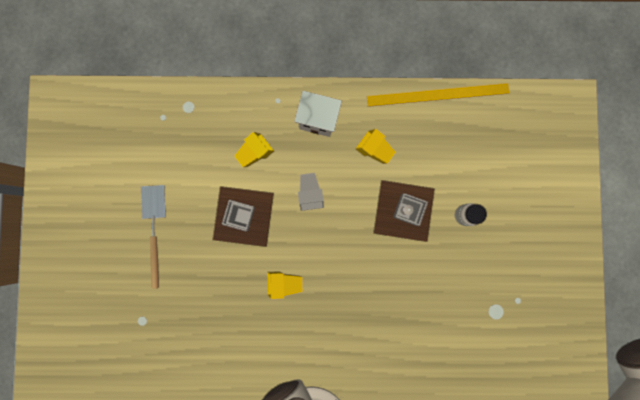

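View pics/wrist0.png

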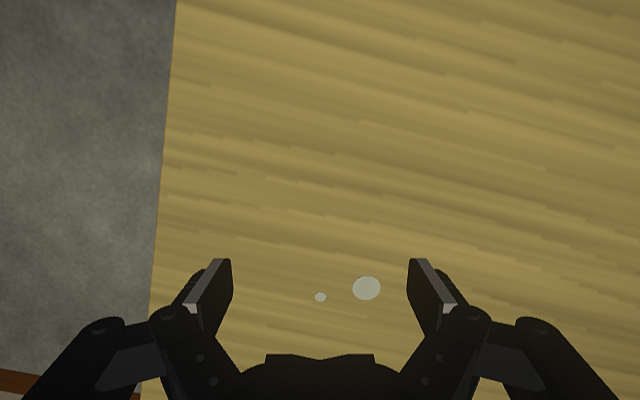

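The top view shows the empty pot at about (240,215), the turret pot at (410,210) and the fallen grey pot at (311,192), with its mouth toward the robot. Yellow pots are decoys. Next I'll locate these by height from the top depth image.

```bash
cat > h.py <<'E'
import numpy as np,cv2
from bench import arm
def world(d,p,mask=None):
    v,u=np.mgrid[0:d.shape[0],0:d.shape[1]]
    K=p["mtx"]; c=np.stack([(u-K[0,2])/K[0,0]*d,(v-K[1,2])/K[1,1]*d,d],-1)
    return (c-p["t"])@p["R"]
def rect(pts):
    r=cv2.minAreaRect(np.ascontiguousarray(pts[:,:2],dtype=np.float32)); return r
E
python3 - <<'E'
from h import *
d=np.load("pics/top0.npy"); im=cv2.imread("pics/top0.png"); W=world(d,arm.camera_params("top"))
print(W[330,250],W[150,320])
hsv=cv2.cvtColor(im,cv2.COLOR_BGR2HSV)
for n,(u,v,r) in dict(empty=(240,215,24),turret=(410,210,24)).items():
    s=W[v-r:v+r,u-r:u+r].reshape(-1,3); q=s[(s[:,2]>86)&(s[:,2]<100)]
    print(n,len(q),np.median(q[:,2]),rect(q),s[:,2].max())
s=W[165:220,290:332]; m=s[...,2]>8; q=s[m]
print("fallen",len(q),q[:,2].max(),rect(q)); 
hh=s[...,2]; print(np.round(hh[::4,::3]).astype(int))
# crop zoom
c=np.hstack([cv2.resize(im[v-30:v+30,u-30:u+30],(260,260),interpolation=cv2.INTER_NEAREST) for u,v in((240,215),(311,192),(410,210))]); cv2.imwrite("pics/zoom0.png",c)
E
```

```text
[245.78538477 166.28776897  -1.25011281] [739.81212559 -20.59865174   3.96333156]
empty 143 94.85253559737723 ((554.9461669921875, 190.57867431640625), (64.76640319824219, 63.94203567504883), 74.90574645996094) 1187.487400803498
turret 173 94.45248584321247 ((573.6231689453125, -251.52798461914062), (65.41375732421875, 64.8748779296875), 70.32352447509766) 1187.487400803498
fallen 750 1187.487400803498 ((598.927490234375, 8.928958892822266), (82.98046112060547, 145.70867919921875), 78.24898529052734)
[[   2    1    3    3   -1   -4    4   -3   -1    5   -4    0    2    1]
 [   1    1    4   -2   -2    4    2    3    4    1   -1   -3    1    0]
 [  -2    6    3    7    2    0   39   43   41   -2    0   -3    0    3]
 [  -3    4    2   -2   46   43   42   48   44    0    3    4    3    2]
 [   3    4    3    1   43   50   47   44   51    4    2    3    2   -2]
 [   0    2    2    0   51   54   54   56   50   57   -2    1    0    0]
 [   5    4    9    0   59   58   56   57   62   63   65    4    3   -3]
 [   5    3    2   64   66   66   65   67   66   65   72    2   -2    0]
 [   1    3    0   69   69   63   71   71   70   69   67    2   -1    4]
 [   1   -2   -3   72   73   71   68   71   76   68   71   68    4    1]
 [   1    3   -1   61    7   12    8   11    9    7   10   32   -2    2]
 [   2   -1    0    1   14   13   12    2    0    4    0    5    1    3]
 [   4    3    0    0    4    3    1   -1    0    4    4    3    1    4]
 [1187   -1    2    3    3   -3    0    0    2    4    4    2   -4    0]]
```

View pics/zoom0.png

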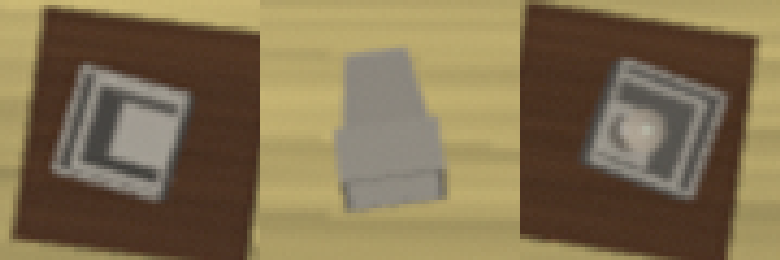

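```bash
python3 - <<'E'
from h import *
d=np.load("pics/top0.npy"); W=world(d,arm.camera_params("top"))
s=W[165:220,290:332].reshape(-1,3)
q=s[(s[:,2]>30)&(s[:,2]<85)]
g=q[q[:,2]>61]; print("collar",len(g),rect(g),g.mean(0)); b=q[(q[:,2]<58)&(q[:,2]>35)]; print("body",rect(b),b.mean(0))
print("dir",np.degrees(np.arctan2(*(g.mean(0)-b.mean(0))[[1,0]])))
w=rect(q); print(cv2.boxPoints(rect(g)))
# gradient direction of height over top faces = direction of mouth
for p in (b,g,q):
    A=np.c_[p[:,:2],np.ones(len(p))]; c=np.linalg.lstsq(A,p[:,2],rcond=None)[0]; print("grad",np.degrees(np.arctan2(c[1],c[0])),np.degrees(np.arctan(np.hypot(*c[:2]))))
# side edges of collar: extents per row along
im=cv2.imread("pics/top0.png"); S=arm.read_state(); print(S["clock"],S["position"])
E
```

```text
collar 307 ((606.9210815429688, 6.1089019775390625), (37.38162612915039, 63.988929748535156), 9.576028823852539) [605.96857218   5.94756496  68.05611572]
body ((626.8699340820312, 7.768405914306641), (87.94319915771484, 62.166866302490234), 7.882370948791504) [644.75341472  10.78449108  48.72129895]
dir -172.89124487779827
[[583.1683    34.548214]
 [593.8132   -28.549076]
 [630.6739   -22.33041 ]
 [620.029     40.76688 ]]
grad -175.52074814600232 12.346960910080325
grad -171.4103235010962 12.497113841515878
grad -174.8971233377011 21.695741050755935
0.15 [ 152.07191293 -606.06362296  403.87394112]
```

```bash
cat >> h.py <<'E'
from scipy.spatial.transform import Rotation as Ro
def plan(x,y,z,jaw=None):
    S=arm.read_state(); R=Ro.from_quat(S["ee_rot"]).as_matrix()
    s=R.T@(np.array([x,y,z])-S["position"]); j=np.degrees(np.arctan2(R[1,1],R[0,1]))
    sp=None if jaw is None else round(-((jaw-j+90)%180-90),1)
    print("t",S["clock"],"pos",S["position"].round(1),"jaw",round(j,1),"w",round(S["gripper_width"],1),"F",S["contact_force"].round(1),"tilt",np.degrees(np.arccos(-R[2,2])).round(2)); print("shift",s.round(1),"spin",sp)
E
python3 -c "
from h import *
plan(590,4,330,98)"
```

```text
t 0.15 pos [ 152.1 -606.1  403.9] jaw 104.1 w 85.5 F [ 0.3 -0.4  0.4] tilt 0.1
shift [-573.1  485.1   74.6] spin 6.1
```

```bash
python3 -m jog '[[[-46,39,0,0],[-92,78,0,0],[-138,117,0,0],[-184,156,0,0],[-230,195,0,0]]]' 85; python3 -c "
from h import *
plan(590,4,330,98)"
```

```text
clock: 0.78
position: [328.5, -359.2, 404.1]
ee_rot: [-0.122, 0.992, 0.001, -0.0]
contact_force: [0.8, 0.7, 0.5]
gripper_width: 85.1
t 0.775 pos [ 328.5 -359.2  404.1] jaw 104.1 w 85.1 F [0.8 0.7 0.5] tilt 0.1
shift [-342.   288.7   74.6] spin 6.1
```

```bash
python3 -m jog '[[[-46,39,0,0],[-92,78,0,0],[-138,117,0,0],[-184,156,0,0],[-230,195,0,0]]]'; python3 -c "
from h import *
plan(590,4,330,98)"
```

```text
clock: 1.4
position: [504.9, -112.3, 404.5]
ee_rot: [-0.123, 0.992, 0.001, -0.0]
contact_force: [0.3, -1.0, 1.0]
gripper_width: 84.7
t 1.4 pos [ 504.9 -112.3  404.5] jaw 104.1 w 84.7 F [ 0.3 -1.   1. ] tilt 0.09
shift [-110.9   92.    74.6] spin 6.1
```

```bash
python3 -m jog '[[[-40,33,20,2],[-80,66,45,4],[-111,92,75,6],[-111,92,75,6],[-111,92,75,6]]]'; python3 - <<'E'
from h import *
plan(590,4,193,98)
p=arm.camera_params("wrist"); im,d=arm.get_image("wrist"); cv2.imwrite("pics/w1.png",im); np.save("pics/w1.npy",d)
W=world(d,p); q=W[(W[...,2]>61)&(W[...,2]<85)&(d>0)]; q=q[(abs(q[:,0]-600)<60)&(abs(q[:,1]-5)<60)]
print(len(q),rect(q),q[:,2].max())
E
```

```text
clock: 2.02
position: [590.0, 3.9, 329.6]
ee_rot: [-0.071, 0.997, 0.001, -0.0]
contact_force: [-0.1, 0.3, 0.6]
gripper_width: 85.4
t 2.025 pos [590.    3.9 329.6] jaw 98.1 w 85.4 F [-0.1  0.3  0.6] tilt 0.09
shift [-1.000e-01 -1.000e-01  1.366e+02] spin 0.1
2770 ((604.86376953125, 6.194301605224609), (35.24186706542969, 64.21583557128906), 7.947864532470703) 70.78197401681834
```

View pics/w1.png

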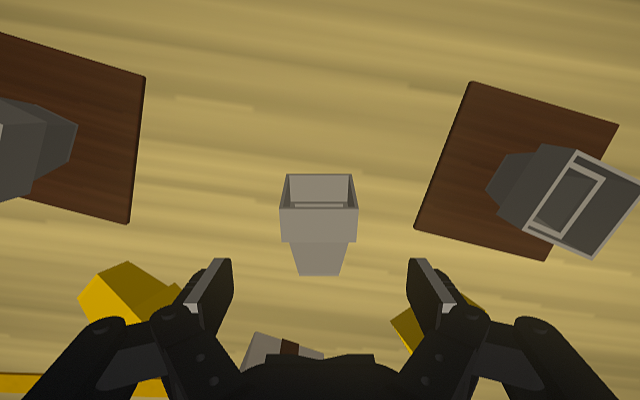

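```bash
python3 -m jog '[[[3,0,45,0],[3,0,90,0],[3,0,125,0],[3,0,142,0],[3,0,142,0]]]'; python3 -c "
from h import *
plan(587,3.7,187,98)"; python3 -m jog '[[[0,0,0,0],[0,0,0,0],[0,0,0,0],[0,0,0,0],[0,0,0,0]]]' 63; python3 - <<'E'
from h import *
plan(587,3.7,187,98)
p=arm.camera_params("wrist"); im,d=arm.get_image("wrist"); cv2.imwrite("pics/w2.png",im)
E
```

```text
clock: 2.7
position: [586.9, 2.7, 188.4]
ee_rot: [-0.07, 0.998, 0.001, 0.0]
contact_force: [0.3, 0.3, 0.6]
gripper_width: 85.2
t 2.7 pos [586.9   2.7 188.4] jaw 98.0 w 85.2 F [0.3 0.3 0.6] tilt 0.07
shift [-0.2  1.   1.4] spin 0.0
clock: 3.32
position: [587.6, 2.6, 190.3]
ee_rot: [-0.07, 0.998, 0.001, 0.002]
contact_force: [-0.3, -1.7, 7.0]
gripper_width: 63.5
t 3.325 pos [587.6   2.6 190.3] jaw 98.1 w 63.5 F [-0.3 -1.7  7. ] tilt 0.2
shift [0.5 1.1 3.3] spin 0.1
```

View pics/w2.png

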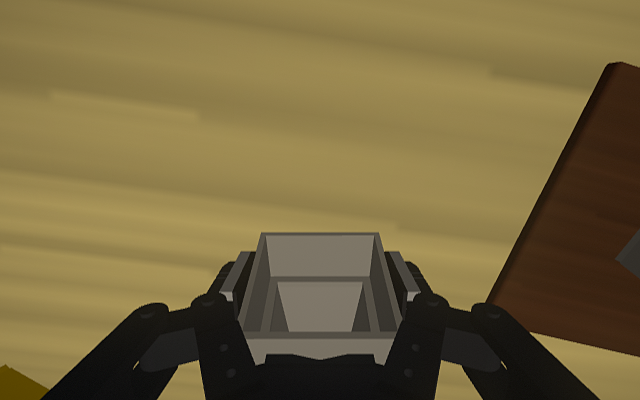

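```bash
python3 -m jog '[[[0,0,-10,0],[0,0,-30,0],[0,0,-60,0],[0,0,-90,0],[0,0,-90,0]]]'; python3 - <<'E'
from h import *
plan(587,3.7,187,98)
im,d=arm.get_image("wrist"); s,_=arm.get_image("side"); cv2.imwrite("pics/w3.png",np.vstack([cv2.resize(im,(480,300)),cv2.resize(s[130:270,220:444],(480,300))]))
E
```

```text
clock: 4.0
position: [587.9, 2.8, 283.3]
ee_rot: [-0.071, 0.997, 0.001, 0.005]
contact_force: [-0.8, -0.1, -0.9]
gripper_width: 63.5
t 4.0 pos [587.9   2.8 283.3] jaw 98.1 w 63.5 F [-0.8 -0.1 -0.9] tilt 0.56
shift [ 1.7  0.9 96.3] spin 0.1
```

View pics/w3.png

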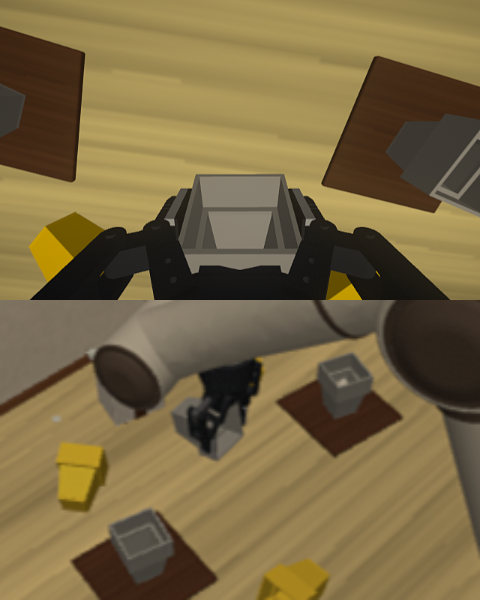

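```bash
python3 -m jog '[[[0,0,20,0],[0,0,43,0],[0,0,43,0],[0,0,43,0],[0,0,43,0]]]' 64; python3 - <<'E'
from h import *
plan(587,3.7,240,98)
im,d=arm.get_image("wrist"); s,_=arm.get_image("side"); cv2.imwrite("pics/w4.png",np.vstack([cv2.resize(im,(480,300)),cv2.resize(s[130:270,220:444],(480,300))]))
E
```

```text
clock: 4.72
position: [587.3, 2.7, 237.9]
ee_rot: [-0.07, 0.998, 0.001, 0.002]
contact_force: [-0.5, -0.0, -0.2]
gripper_width: 64.0
t 4.725 pos [587.3   2.7 237.9] jaw 98.1 w 64.0 F [-0.5 -0.  -0.2] tilt 0.29
shift [ 0.2  1.  -2.1] spin 0.1
```

View pics/w4.png

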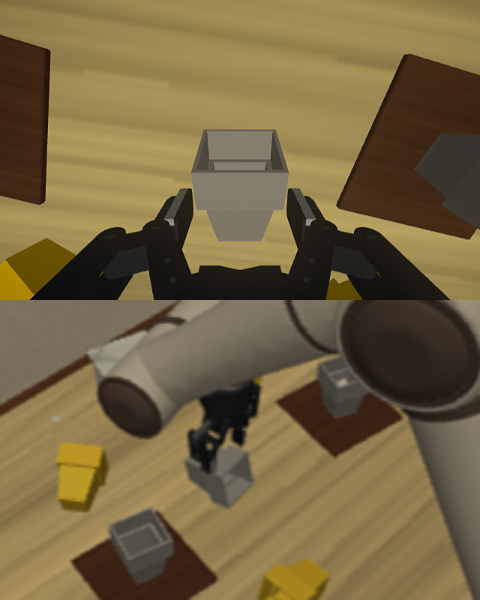

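The grip held the pot without letting it swing, and loosening the grip dropped it back on its side. The wrist picture shows it free at about (320,240) in camera pixels. I'll switch methods: lay the pot with its foot edge against the fixed board_1, then push the upper lip over so it pivots upright. First I need its pose and the board edge.

```bash
python3 -m jog '[[[0,0,-50,0],[0,0,-90,0],[0,0,-90,0],[0,0,-90,0],[0,0,-90,0]]]' 85; cat >> h.py <<'E'
def fallen(d,p,c=(590,5),r=70,lo=61):
    W=world(d,p); q=W[(W[...,2]>lo)&(W[...,2]<85)&(d>0)]; q=q[(abs(q[:,0]-c[0])<r)&(abs(q[:,1]-c[1])<r)]
    print(len(q),rect(q),q[:,2].max()); return q
E
python3 - <<'E'
from h import *
p=arm.camera_params("wrist"); im,d=arm.get_image("wrist"); cv2.imwrite("pics/w5.png",im); q=fallen(d,p)
print(arm.read_state()["joints"].round(2))
t=cv2.imread("pics/top0.png"); W=world(np.load("pics/top0.npy"),arm.camera_params("top"))
hsv=cv2.cvtColor(t,cv2.COLOR_BGR2HSV); m=((t.max(2)<85)).astype(np.uint8)
pt=arm.camera_params("top"); K=pt["mtx"]
for nm,(a,b) in dict(b1=(205,285),b2=(365,445)).items():
    mm=np.zeros_like(m); mm[178:255,a:b]=m[178:255,a:b]
    c=max(cv2.findContours(mm,0,1)[0],key=cv2.contourArea); box=cv2.boxPoints(cv2.minAreaRect(c))
    C=-pt["R"].T@pt["t"]; out=[]
    for u,v in box:
        r=pt["R"].T@np.linalg.inv(K)@[u,v,1]; out.append((C+r*(8-C[2])/r[2])[:2].round(1))
    print(nm,box.round(0).tolist(),out,np.mean(out,0),[np.linalg.norm(out[i]-out[i-1]).round(0) for i in range(4)])
E
```

```text
clock: 5.45
position: [586.4, 2.4, 326.7]
ee_rot: [-0.07, 0.998, 0.001, 0.001]
contact_force: [0.9, 0.5, -0.3]
gripper_width: 84.9
3020 ((582.6627807617188, 3.0963478088378906), (34.94496536254883, 64.1959228515625), 7.9845147132873535) 70.58012823176453
[ 0.28  0.39 -0.2  -0.   -0.98 -1.71]
b1 [[213.0, 239.0], [220.0, 187.0], [272.0, 193.0], [266.0, 246.0]] [array([491.2, 269.1]), array([634.8, 254.4]), array([617.7, 109.5]), array([474.4, 125.4])] [554.525 189.6  ] [np.float64(145.0), np.float64(144.0), np.float64(146.0), np.float64(144.0)]
b2 [[373.0, 232.0], [381.0, 181.0], [434.0, 189.0], [426.0, 240.0]] [array([ 512.4, -168.3]), array([ 655.3, -190.3]), array([ 634.2, -335.9]), array([ 491.6, -312.7])] [ 573.375 -251.8  ] [np.float64(146.0), np.float64(145.0), np.float64(147.0), np.float64(144.0)]
```

View pics/w5.png

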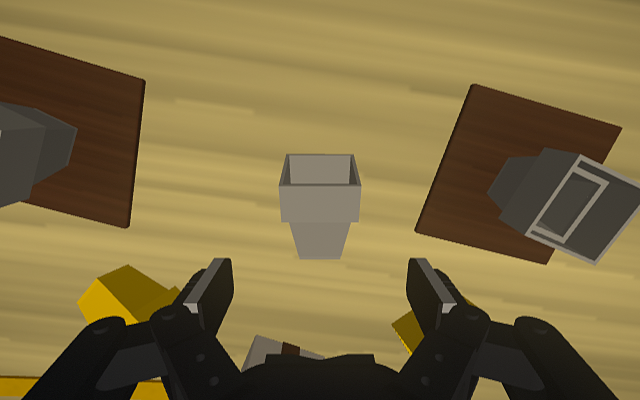

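```bash
python3 -c "
from h import *
plan(574.5,1.9,190,98)"
```

```text
t 5.5 pos [586.5   2.4 326.7] jaw 98.0 w 85.1 F [-0.5 -0.1 -0. ] tilt 0.15
shift [ 12.3   0.9 136.7] spin 0.0
```

```bash
python3 -m jog '[[[12,1,45,0],[12,1,90,0],[12,1,125,0],[12,1,136,0],[12,1,136,0]]]' 85; python3 -m jog '[[[0,0,0,0],[0,0,0,0],[0,0,0,0],[0,0,-10,0],[0,0,-25,0]]]' 55; python3 -c "
from h import *
plan(552.5,46.4,230,173.7)"
```

```text
clock: 6.12
position: [574.9, 2.0, 190.1]
ee_rot: [-0.07, 0.998, 0.001, 0.0]
contact_force: [0.4, -1.0, 0.1]
gripper_width: 85.0
clock: 6.75
position: [574.5, 1.9, 215.4]
ee_rot: [-0.07, 0.998, 0.0, -0.001]
contact_force: [0.2, -1.4, -1.9]
gripper_width: 63.5
t 6.75 pos [574.5   1.9 215.4] jaw 98.0 w 63.5 F [ 0.2 -1.4 -1.9] tilt 0.09
shift [ 15.6  47.2 -14.5] spin -75.7
```

```bash
python3 -m jog '[[[0,0,-15,-10],[4,12,-15,-20],[8,24,-15,-30],[12,36,-15,-40],[15,47,-15,-50]]]'; python3 -c "
from h import *
plan(552.5,46.4,230,173.7)"
```

```text
clock: 7.38
position: [552.8, 46.6, 231.3]
ee_rot: [-0.488, 0.873, 0.001, -0.0]
contact_force: [-0.5, -0.0, -0.4]
gripper_width: 63.3
t 7.375 pos [552.8  46.6 231.3] jaw 148.4 w 63.3 F [-0.5 -0.  -0.4] tilt 0.07
shift [0.3 0.2 1.3] spin -25.3
```

Rotate the rest of the way, lower it, then look before letting go.

```bash
python3 -m jog '[[[0,0,0,-9],[0,0,0,-18],[0,0,5,-25],[0,0,20,-25],[0,0,33,-25]]]'; python3 -m jog '[[[0,0,2,0],[0,0,4,0],[0,0,6,0],[0,0,7,0],[0,0,7,0]]]';  python3 - <<'E'
from h import *
plan(552.5,46.4,190,173.7)
im,d=arm.get_image("side"); cv2.imwrite("pics/s6.png",cv2.resize(im[150:300,200:440],(768,480)))
E
```

```text
clock: 8.0
position: [552.6, 46.5, 197.5]
ee_rot: [-0.664, 0.747, 0.001, -0.0]
contact_force: [-0.5, 1.0, -0.4]
gripper_width: 63.3
clock: 8.62
position: [552.7, 46.5, 191.8]
ee_rot: [-0.664, 0.747, 0.0, 0.0]
contact_force: [-2.3, -0.2, 6.1]
gripper_width: 63.3
t 8.625 pos [552.7  46.5 191.8] jaw 173.3 w 63.3 F [-2.3 -0.2  6.1] tilt 0.07
shift [0.1 0.2 1.8] spin -0.4
```

View pics/s6.png

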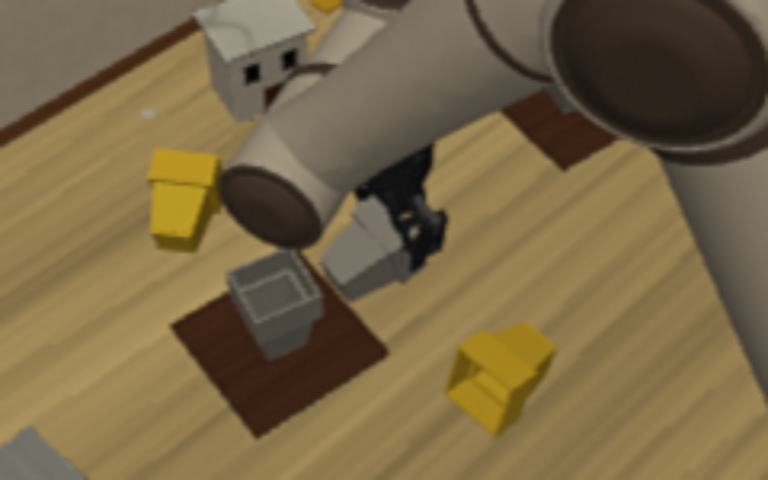

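```bash
python3 -m jog '[[[0,0,0,0],[0,0,0,0],[0,0,-30,0],[0,0,-85,0],[0,0,-130,0]]]' 85; python3 - <<'E'
from h import *
plan(552.5,46.4,320,173.7)
p=arm.camera_params("wrist"); im,d=arm.get_image("wrist"); cv2.imwrite("pics/w7.png",im); q=fallen(d,p,(553,46))
E
```

```text
clock: 9.3
position: [552.8, 46.4, 323.7]
ee_rot: [-0.664, 0.747, 0.0, 0.001]
contact_force: [0.3, -0.0, 0.1]
gripper_width: 84.7
t 9.3 pos [552.8  46.4 323.7] jaw 173.3 w 84.7 F [ 0.3 -0.   0.1] tilt 0.09
shift [0.  0.3 3.7] spin -0.4
2944 ((553.2973022460938, 54.20576858520508), (35.12089920043945, 64.0129165649414), 82.568359375) 70.7141744659107
```

View pics/w7.png

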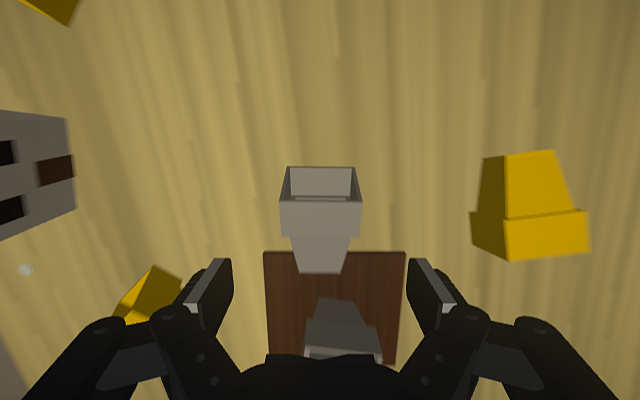

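```bash
python3 -m jog '[[[15,0,0,0],[28,0,10,0],[28,0,40,0],[28,0,75,0],[28,0,88,0]]]' 0; python3 -m jog '[[[0,0,2,0],[-4,0,4,0],[-8,0,4,0],[-12,0,4,0],[-16,0,4,0]]]'; python3 - <<'E'
from h import *
plan(552.5,46.4,320,173.7)
im,d=arm.get_image("wrist"); s,_=arm.get_image("side"); cv2.imwrite("pics/w8.png",np.vstack([cv2.resize(im,(480,300)),cv2.resize(s[150:290,220:444],(480,300))]))
E
```

```text
clock: 9.98
position: [550.9, 17.9, 238.1]
ee_rot: [-0.665, 0.747, -0.001, 0.002]
contact_force: [0.3, 0.3, -0.0]
gripper_width: 0.4
clock: 10.6
position: [553.2, 32.7, 236.3]
ee_rot: [-0.665, 0.747, -0.003, 0.001]
contact_force: [-1.2, -16.2, 13.5]
gripper_width: -0.2
t 10.6 pos [553.2  32.7 236.3] jaw 173.4 w -0.2 F [ -1.2 -16.2  13.5] tilt 0.33
shift [-13.4   1.8 -83.7] spin -0.3
```

View pics/w8.png

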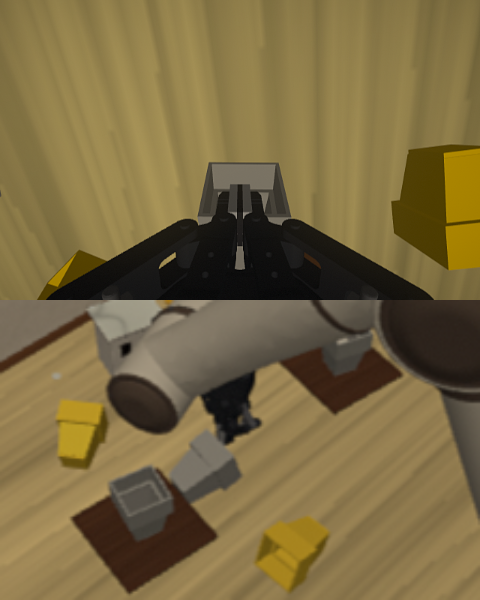

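```bash
python3 -m jog '[[[6,0,-2,0],[8,0,10,0],[8,0,24,0],[6,0,24,0],[2,0,24,0]]]'; python3 -m jog '[[[0,0,-3,0],[-2,0,-8,0],[-6,0,-13,0],[-10,0,-18,0],[-15,0,-22,0]]]'; python3 - <<'E'
from h import *
plan(552.5,46.4,320,173.7)
im,d=arm.get_image("wrist"); s,_=arm.get_image("side"); cv2.imwrite("pics/w9.png",np.vstack([cv2.resize(im,(480,300)),cv2.resize(s[150:290,220:444],(480,300))]))
E
```

```text
clock: 11.32
position: [553.2, 31.0, 211.8]
ee_rot: [-0.665, 0.747, -0.002, 0.001]
contact_force: [0.1, -5.4, 5.0]
gripper_width: 0.2
clock: 11.95
position: [554.9, 46.3, 234.4]
ee_rot: [-0.665, 0.747, -0.003, 0.001]
contact_force: [-0.4, -0.6, 0.1]
gripper_width: -0.0
t 11.95 pos [554.9  46.3 234.4] jaw 173.4 w -0.0 F [-0.4 -0.6  0.1] tilt 0.33
shift [  0.3   1.9 -85.6] spin -0.3
```

View pics/w9.png

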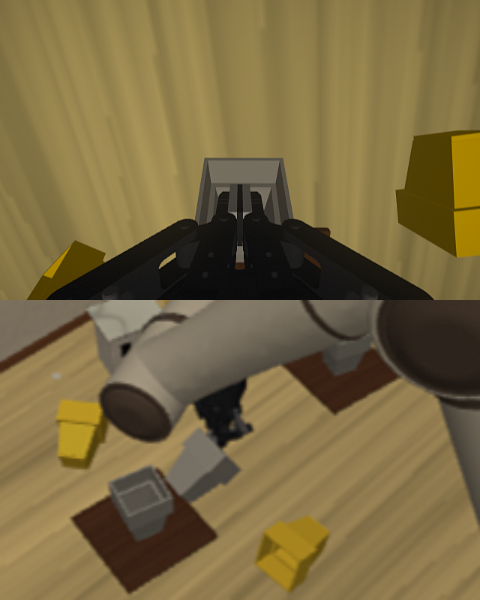

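The side view shows the collar lifting and the forces are low, so I'll carry on along the arc.

```bash
python3 -m jog '[[[-6,0,-6,0],[-12,0,-10,0],[-18,0,-14,0],[-24,0,-17,0],[-30,0,-20,0]]]'; python3 - <<'E'
from h import *
plan(552.5,46.4,320,173.7)
im,d=arm.get_image("wrist"); s,_=arm.get_image("side"); cv2.imwrite("pics/w10.png",np.vstack([cv2.resize(im,(480,300)),cv2.resize(s[150:290,220:444],(480,300))]))
E
```

```text
clock: 12.68
position: [558.4, 76.9, 254.7]
ee_rot: [-0.666, 0.746, -0.003, 0.002]
contact_force: [-1.0, -0.3, 0.4]
gripper_width: -0.5
t 12.675 pos [558.4  76.9 254.7] jaw 173.4 w -0.5 F [-1.  -0.3  0.4] tilt 0.38
shift [ 31.    2.  -65.3] spin -0.3
```

View pics/w10.png

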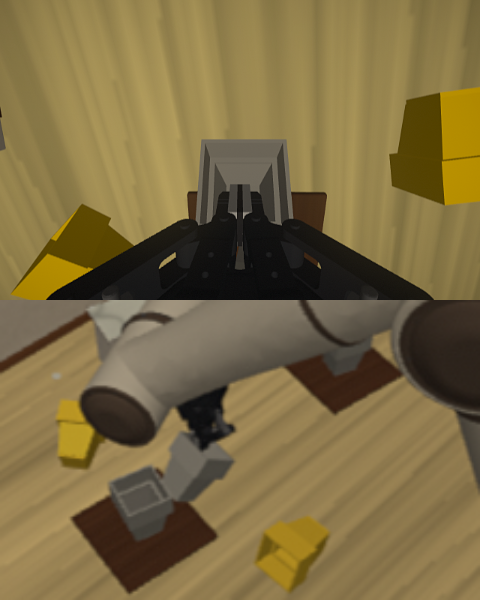

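```bash
python3 -m jog '[[[-5,0,0,0],[-10,0,-1,0],[-15,0,-1,0],[-20,0,-1,0],[-25,0,-1,0]]]'; python3 - <<'E'
from h import *
plan(552.5,46.4,320,173.7)
im,d=arm.get_image("wrist"); s,_=arm.get_image("side"); cv2.imwrite("pics/w11.png",np.vstack([cv2.resize(im,(480,300)),cv2.resize(s[150:290,220:444],(480,300))]))
E
```

```text
clock: 13.4
position: [561.5, 102.3, 255.8]
ee_rot: [-0.666, 0.746, -0.003, 0.002]
contact_force: [-0.3, 0.4, 0.5]
gripper_width: -0.3
t 13.4 pos [561.5 102.3 255.8] jaw 173.5 w -0.3 F [-0.3  0.4  0.5] tilt 0.42
shift [ 56.6   2.1 -64.2] spin -0.2
```

View pics/w11.png

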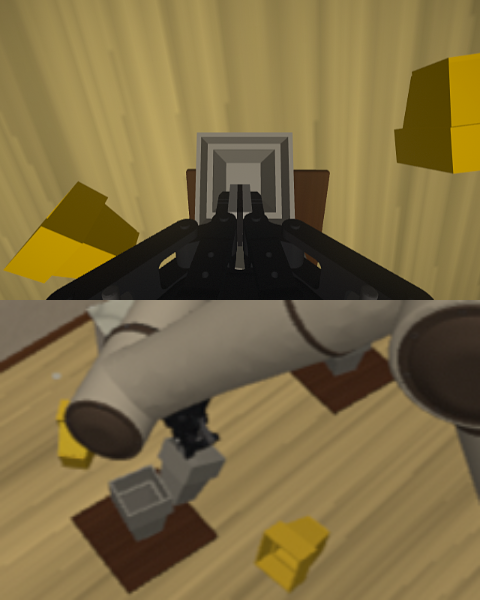

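```bash
python3 -m jog '[[[-4,0,0,0],[-8,0,0,0],[-12,0,0,0],[-16,0,0,0],[-20,0,0,0]]]'; python3 - <<'E'
from h import *
plan(552.5,46.4,320,173.7)
im,d=arm.get_image("wrist"); s,_=arm.get_image("side"); cv2.imwrite("pics/w12.png",np.vstack([cv2.resize(im,(480,300)),cv2.resize(s[150:290,220:444],(480,300))]))
E
```

```text
clock: 14.12
position: [563.8, 122.6, 255.8]
ee_rot: [-0.666, 0.746, -0.003, 0.002]
contact_force: [0.2, -0.1, -0.3]
gripper_width: -0.0
t 14.125 pos [563.8 122.6 255.8] jaw 173.5 w -0.0 F [ 0.2 -0.1 -0.3] tilt 0.43
shift [ 77.1   2.2 -64.2] spin -0.2
```

View pics/w12.png

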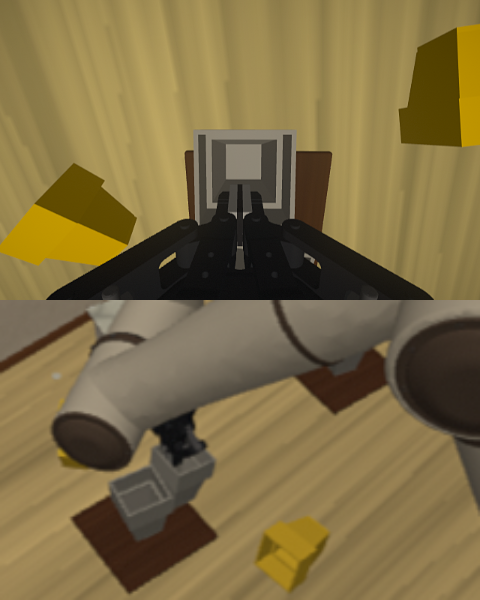

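```bash
python3 - <<'E'
from h import *
p=arm.camera_params("wrist"); im,d=arm.get_image("wrist"); W=world(d,p)
cv2.imwrite("pics/w13.png",im)
# floor and rim samples
for v in range(170,300,10): print(v,[tuple(W[v,u].round(0).astype(int)) for u in (265,300,325,390)])
E
```

```text
170 [(np.int64(603), np.int64(88), np.int64(-2)), (np.int64(577), np.int64(90), np.int64(-1)), (np.int64(558), np.int64(92), np.int64(-1)), (np.int64(509), np.int64(98), np.int64(-1))]
180 [(np.int64(585), np.int64(75), np.int64(88)), (np.int64(569), np.int64(77), np.int64(88)), (np.int64(557), np.int64(78), np.int64(88)), (np.int64(527), np.int64(82), np.int64(88))]
190 [(np.int64(586), np.int64(81), np.int64(85)), (np.int64(576), np.int64(99), np.int64(25)), (np.int64(559), np.int64(100), np.int64(26)), (np.int64(528), np.int64(86), np.int64(90))]
200 [(np.int64(587), np.int64(85), np.int64(87)), (np.int64(578), np.int64(109), np.int64(13)), (np.int64(560), np.int64(113), np.int64(10)), (np.int64(528), np.int64(91), np.int64(89))]
210 [(np.int64(587), np.int64(90), np.int64(88)), (np.int64(579), np.int64(117), np.int64(14)), (np.int64(561), np.int64(120), np.int64(12)), (np.int64(529), np.int64(95), np.int64(91))]
220 [(np.int64(588), np.int64(94), np.int64(90)), (np.int64(580), np.int64(124), np.int64(16)), (np.int64(562), np.int64(127), np.int64(13)), (np.int64(529), np.int64(100
[... 646 characters left out ...]
73), np.int64(115), np.int64(94)), (np.int64(561), np.int64(112), np.int64(102)), (np.int64(530), np.int64(120), np.int64(94))]
270 [(np.int64(591), np.int64(118), np.int64(95)), (np.int64(573), np.int64(116), np.int64(102)), (np.int64(561), np.int64(113), np.int64(109)), (np.int64(531), np.int64(124), np.int64(95))]
280 [(np.int64(591), np.int64(122), np.int64(97)), (np.int64(572), np.int64(115), np.int64(111)), (np.int64(561), np.int64(112), np.int64(118)), (np.int64(531), np.int64(129), np.int64(96))]
290 [(np.int64(592), np.int64(127), np.int64(98)), (np.int64(570), np.int64(110), np.int64(127)), (np.int64(561), np.int64(111), np.int64(126)), (np.int64(532), np.int64(134), np.int64(97))]
```

View pics/w13.png

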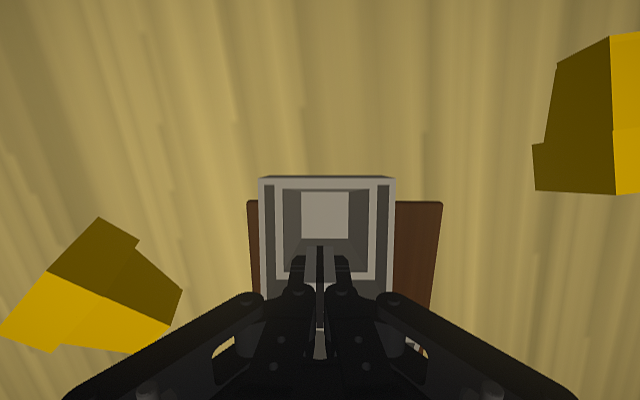

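The wrist depth shows the rim sloping about 11°: the pot is nearly upright, but the board side of its foot is sitting on the board edge. I'll lift clear, measure the rim, grip the collar and set it down on bare bench.

```bash
python3 -m jog '[[[0,0,-25,0],[0,0,-70,0],[5,0,-110,0],[15,0,-120,0],[15,0,-120,0]]]' 0; python3 - <<'E'
from h import *
plan(560,107,240,173.7)
p=arm.camera_params("wrist"); im,d=arm.get_image("wrist"); cv2.imwrite("pics/w14.png",im)
W=world(d,p); q=W[(W[...,2]>82)&(W[...,2]<103)&(d>0)]; q=q[(abs(q[:,0]-560)<50)&(abs(q[:,1]-107)<42)]
print(len(q),rect(q)); A=np.c_[q[:,:2],np.ones(len(q))]; c=np.linalg.lstsq(A,q[:,2],rcond=None)[0]; print(c)
E
```

```text
clock: 14.9
position: [560.9, 107.1, 376.1]
ee_rot: [-0.666, 0.746, -0.003, 0.003]
contact_force: [0.3, -0.1, 0.2]
gripper_width: 0.4
t 14.9 pos [560.9 107.1 376.1] jaw 173.5 w 0.4 F [ 0.3 -0.1  0.2] tilt 0.46
shift [  0.3   2.  136.1] spin -0.2
1161 ((561.8261108398438, 120.96430969238281), (64.45673370361328, 64.25608825683594), 82.86483764648438)
[-9.81512114e-04  1.08510000e-02  9.02718183e+01]
```

View pics/w14.png

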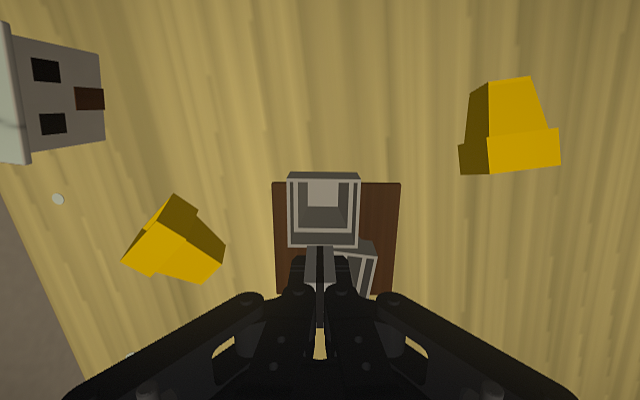

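```bash
python3 -c "
from h import *
plan(562,121,236,173)"
```

```text
t 14.95 pos [560.8 107.4 374.9] jaw 173.5 w -0.0 F [-0.5  0.1 -0.8] tilt 0.35
shift [-13.8   1.2 138.9] spin 0.5
```

```bash
python3 -m jog '[[[-7,1,0,0],[-14,1,0,0],[-14,1,15,0],[-14,1,45,0],[-14,1,75,0]]]' 85; python3 -m jog '[[[0,0,30,0],[0,0,50,0],[0,0,62,0],[0,0,62,0],[0,0,62,0]]]';  python3 -c "
from h import *
plan(562,121,236,173)"
```

```text
clock: 15.58
position: [561.5, 121.4, 297.9]
ee_rot: [-0.666, 0.746, -0.002, 0.001]
contact_force: [0.3, -0.3, -0.8]
gripper_width: 85.0
clock: 16.2
position: [562.1, 121.5, 236.6]
ee_rot: [-0.666, 0.746, -0.002, 0.002]
contact_force: [-0.5, 1.0, 0.2]
gripper_width: 85.4
t 16.2 pos [562.1 121.5 236.6] jaw 173.5 w 85.4 F [-0.5  1.   0.2] tilt 0.36
shift [0.5 0.1 0.6] spin 0.5
```

```bash
python3 -m jog '[[[0,0,0,0],[0,0,0,0],[0,0,0,0],[0,0,-10,0],[0,0,-25,0]]]' 55; python3 -m jog '[[[20,0,0,0],[45,0,0,0],[62,0,5,0],[62,0,20,0],[62,0,30,0]]]';  python3 - <<'E'
from h import *
plan(562,60,228,173)
s,d=arm.get_image("side"); cv2.imwrite("pics/s15.png",cv2.resize(s[150:300,200:440],(768,480)))
E
```

```text
clock: 16.82
position: [561.8, 121.4, 261.8]
ee_rot: [-0.666, 0.746, -0.002, 0.001]
contact_force: [-0.1, -0.8, -0.6]
gripper_width: 63.0
clock: 17.45
position: [554.6, 59.5, 230.4]
ee_rot: [-0.666, 0.746, -0.002, 0.001]
contact_force: [-0.4, 1.1, 0.6]
gripper_width: 62.9
t 17.45 pos [554.6  59.5 230.4] jaw 173.5 w 62.9 F [-0.4  1.1  0.6] tilt 0.23
shift [-1.4 -7.3  2.5] spin 0.5
```

View pics/s15.png

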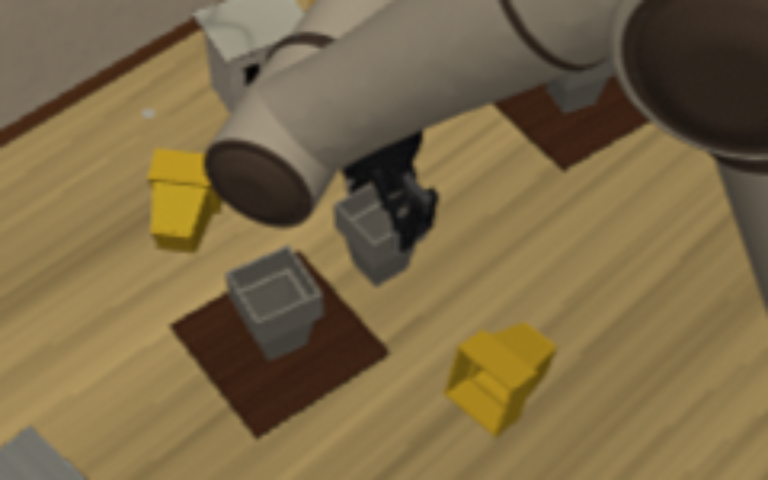

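```bash
python3 -m jog '[[[0,0,1,0],[0,0,2,0],[0,0,3,0],[0,0,4,0],[0,0,4,0]]]'; python3 -m jog '[[[0,0,0,0],[0,0,0,0],[0,0,0,0],[0,0,-20,0],[0,0,-50,0]]]' 85;python3 -m jog '[[[0,0,-40,0],[0,0,-80,0],[0,0,-100,0],[0,0,-100,0],[0,0,-100,0]]]'; python3 - <<'E'
from h import *
plan(562,60,228,173)
p=arm.camera_params("wrist"); im,d=arm.get_image("wrist"); cv2.imwrite("pics/w16.png",im)
W=world(d,p)
def rim(W,d,c,r,lo,hi):
    q=W[(W[...,2]>lo)&(W[...,2]<hi)&(d>0)]; q=q[(abs(q[:,0]-c[0])<r)&(abs(q[:,1]-c[1])<r)]
    A=np.c_[q[:,:2]-c,np.ones(len(q))]; cc=np.linalg.lstsq(A,q[:,2],rcond=None)[0]; print(len(q),rect(q),cc.round(3))
rim(W,d,(555,60),48,75,96)
pt=arm.camera_params("top"); t,dt=arm.get_image("top"); cv2.imwrite("pics/t16.png",t); Wt=world(dt,pt)
rim(Wt,dt,(555,60),48,75,96); rim(Wt,dt,(555,190),48,84,104); rim(Wt,dt,(573,-251),48,84,104)
E
```

```text
clock: 18.12
position: [555.0, 60.8, 230.0]
ee_rot: [-0.667, 0.745, -0.003, 0.0]
contact_force: [-8.9, 0.8, 23.6]
gripper_width: 63.0
clock: 18.75
position: [554.6, 60.9, 278.9]
ee_rot: [-0.667, 0.745, -0.002, -0.002]
contact_force: [-0.1, -0.4, -0.4]
gripper_width: 84.9
clock: 19.38
position: [554.3, 61.3, 377.2]
ee_rot: [-0.667, 0.745, -0.001, -0.003]
contact_force: [0.1, 0.0, -0.7]
gripper_width: 85.1
t 19.375 pos [554.3  61.3 377.2] jaw 173.6 w 85.1 F [ 0.1  0.  -0.7] tilt 0.36
shift [ -0.4  -8.2 149.1] spin 0.6
1416 ((554.0432739257812, 62.23681640625), (64.81928253173828, 64.25194549560547), 83.2027359008789) [-2.0000e-03 -1.1000e-02  8.3231e+01]
17 ((531.323974609375, 33.85051727294922), (8.723176956176758, 28.534936904907227), 61.27638626098633) [-0.114 -0.141 80.147]
0 ((0.0, 0.0), (0.0, 0.0), 0.0) [0. 0. 0.]
185 ((573.51806640625, -251.23577880859375), (65.2633056640625, 64.18074035644531), 70.87372589111328) [-1.2000e-02  1.0000e-02  9.3322e+01]
```

View pics/w16.png

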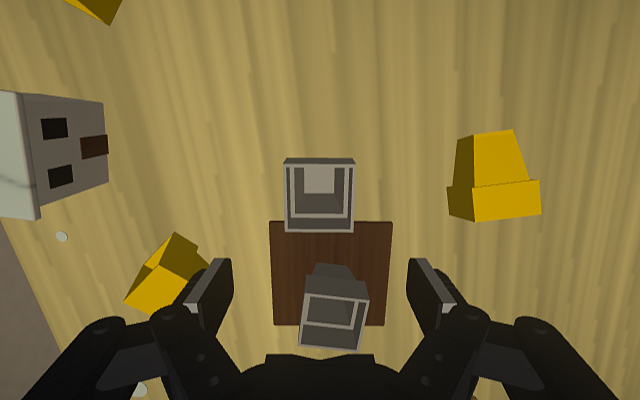

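View pics/t16.png

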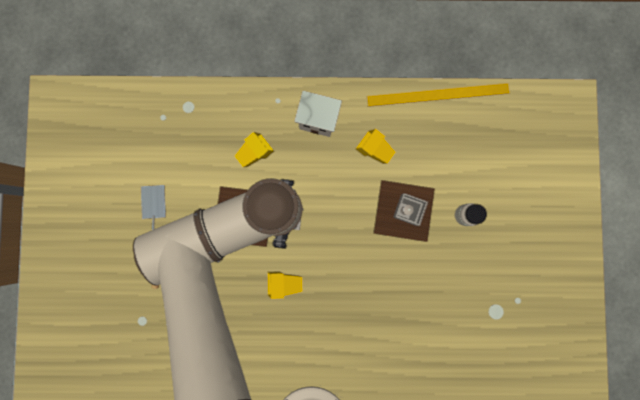

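```bash
cat >> h.py <<'E'
def rim(W,d,c,r,lo,hi):
    q=W[(W[...,2]>lo)&(W[...,2]<hi)&(d>0)]; q=q[(abs(q[:,0]-c[0])<r)&(abs(q[:,1]-c[1])<r)]
    A=np.c_[q[:,:2]-c,np.ones(len(q))]; cc=np.linalg.lstsq(A,q[:,2],rcond=None)[0]; print(len(q),rect(q),cc.round(3)); return q
E
python3 -m jog '[[[-40,0,0,0],[-80,0,0,0],[-90,0,0,0],[-90,0,0,0],[-90,0,0,0]]]'
python3 - <<'E'
from h import *
p=arm.camera_params("wrist"); im,d=arm.get_image("wrist"); cv2.imwrite("pics/w17.png",im); W=world(d,p)
rim(W,d,(554,62),48,75,96); rim(W,d,(557,190),50,84,104); plan(0,0,0)
E
```

```text
clock: 20.1
position: [564.2, 149.9, 376.1]
ee_rot: [-0.667, 0.745, -0.001, -0.004]
contact_force: [0.8, 0.8, -0.7]
gripper_width: 85.1
1609 ((554.0311889648438, 62.221466064453125), (64.17500305175781, 64.13274383544922), 83.04872131347656) [4.000e-03 9.000e-03 8.381e+01]
1443 ((554.922607421875, 190.9700927734375), (64.87305450439453, 64.07009887695312), 75.8041000366211) [ 1.0000e-02 -8.0000e-03  9.1119e+01]
t 20.15 pos [564.2 149.8 376.3] jaw 173.6 w 84.9 F [-0.4 -0.4 -0.6] tilt 0.42
shift [209.3 542.8 379.4] spin None
```

View pics/w17.png

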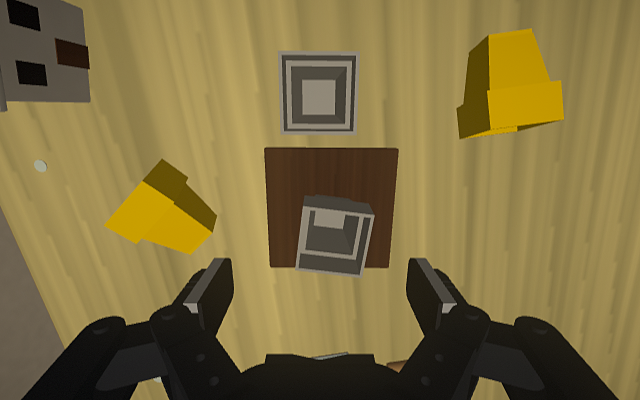

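```bash
python3 -c "
from h import *
plan(554,62.2,230,173.1)"
```

```text
t 20.15 pos [564.2 149.8 376.3] jaw 173.6 w 84.9 F [-0.4 -0.4 -0.6] tilt 0.42
shift [ 8.720e+01 -1.000e-01  1.469e+02] spin 0.5
```

```bash
python3 -m jog '[[[40,0,0,0],[80,0,0,0],[88,0,10,0],[88,0,50,0],[88,0,90,0]]]'; python3 -c "
from h import *
plan(554,62.2,230,173.1)"
```

```text
clock: 20.78
position: [553.9, 61.2, 286.2]
ee_rot: [-0.666, 0.746, -0.001, -0.003]
contact_force: [0.5, -0.1, -0.8]
gripper_width: 84.9
t 20.775 pos [553.9  61.2 286.2] jaw 173.5 w 84.9 F [ 0.5 -0.1 -0.8] tilt 0.35
shift [-1.3 -0.1 56.2] spin 0.4
```

```bash
python3 -m jog '[[[-1,0,25,0.5],[-1,0,45,0.5],[-1,0,55,0.5],[-1,0,56,0.5],[-1,0,56,0.5]]]'; python3 -m jog '[[[0,0,0,0],[0,0,0,0],[0,0,0,0],[0,0,-10,0],[0,0,-50,0]]]' 55; python3 -m jog '[[[0,0,-30,3],[0,0,-60,7],[0,0,-60,7],[0,0,-60,7],[0,0,-60,7]]]'; python3 - <<'E'
from h import *
plan(554.9,191,340,165.8)
p=arm.camera_params("wrist"); im,d=arm.get_image("wrist"); cv2.imwrite("pics/w18.png",im); W=world(d,p)
q=W[(d>0)&(d<330)&(W[...,2]>150)&(W[...,2]<230)]; q=q[(abs(q[:,0]-554)<45)]
print(arm.read_state()["joints"].round(2)); h=np.histogram(q[:,2],np.arange(150,232,5)); print(h[0])
E
```

```text
clock: 21.4
position: [554.2, 62.0, 230.9]
ee_rot: [-0.663, 0.749, -0.002, -0.002]
contact_force: [0.4, -0.6, -0.2]
gripper_width: 84.7
clock: 22.02
position: [553.3, 61.9, 279.3]
ee_rot: [-0.663, 0.749, -0.0, -0.005]
contact_force: [1.0, 0.7, 0.1]
gripper_width: 62.9
clock: 22.65
position: [553.4, 62.2, 337.8]
ee_rot: [-0.616, 0.788, -0.0, -0.006]
contact_force: [-0.2, 0.1, -1.5]
gripper_width: 62.7
t 22.65 pos [553.4  62.2 337.8] jaw 166.0 w 62.7 F [-0.2  0.1 -1.5] tilt 0.74
shift [-125.3   29.7   -3.2] spin 0.2
[ 0.4   0.33 -0.26  0.   -1.   -0.65]
[ 812 1263 2733 1394 1566 1831 2093 2758 3623  637  590  750  453  905
 1915  428]
```

View pics/w18.png

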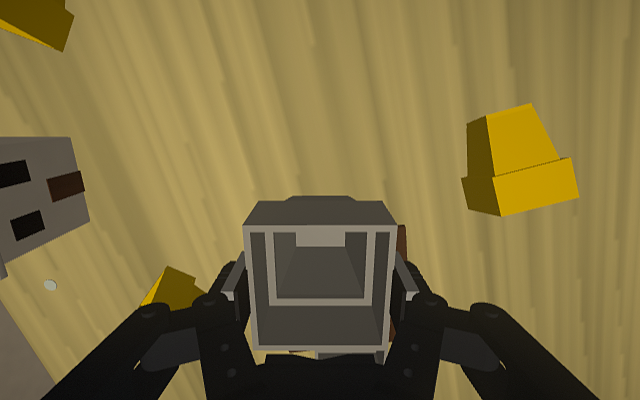

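```bash
python3 - <<'E'
from h import *
p=arm.camera_params("wrist"); im,d=arm.get_image("wrist"); W=world(d,p)
v,u=np.mgrid[0:400,0:640]; d2=np.where((u>242)&(u<400)&(v<352)&(im.min(2)>95),d,0)
q=rim(W,d2,(554,62),48,183,203)
plan(554.9,191,340,165.8)
E
```

```text
2902 ((551.8833618164062, 62.50898742675781), (65.38678741455078, 64.42667388916016), 76.38036346435547) [-1.20000e-02 -3.00000e-03  1.90769e+02]
t 22.75 pos [553.6  62.3 338.1] jaw 166.0 w 62.9 F [ 0.8 -0.3 -0.8] tilt 0.71
shift [-125.2   29.9   -3. ] spin 0.2
```

```bash
python3 -m jog '[[[-25,6,-12,0],[-55,13,-15,0.5],[-95,22,-15,0.5],[-125,29,-15,0.5],[-125,29,-15,0.5]]]'; python3 -c "
from h import *
plan(556.2,190.8,340,165.5)"
```

```text
clock: 23.38
position: [555.8, 192.6, 351.1]
ee_rot: [-0.613, 0.79, -0.0, -0.007]
contact_force: [-0.5, -0.0, -1.1]
gripper_width: 62.8
t 23.375 pos [555.8 192.6 351.1] jaw 165.7 w 62.8 F [-0.5 -0.  -1.1] tilt 0.77
shift [ 1.6 -0.9 11.1] spin 0.2
```

```bash
python3 -m jog '[[[1.5,-1,0,0],[1.5,-1,15,0],[1.5,-1,30,0],[1.5,-1,45,0],[1.5,-1,55,0]]]'; python3 - <<'E'
from h import *
plan(556.2,190.8,272,165.5)
s,d=arm.get_image("side"); w,dw=arm.get_image("wrist"); cv2.imwrite("pics/s19.png",np.vstack([cv2.resize(s[150:290,200:424],(480,300)),cv2.resize(w,(480,300))]))
E
```

```text
clock: 24.0
position: [555.6, 190.1, 294.4]
ee_rot: [-0.613, 0.79, -0.0, -0.008]
contact_force: [0.5, -0.1, -0.5]
gripper_width: 62.9
t 24.0 pos [555.6 190.1 294.4] jaw 165.6 w 62.9 F [ 0.5 -0.1 -0.5] tilt 0.89
shift [-1.1 -0.6 22.4] spin 0.1
```

View pics/s19.png

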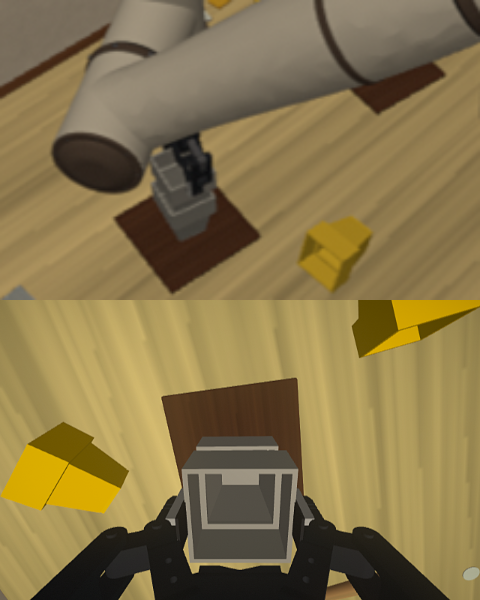

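Entering cleanly. I'll lower it home.

```bash
python3 -m jog '[[[-0.5,0,5,0],[-1,-0.5,10,0],[-1,-0.5,15,0],[-1,-0.5,19,0],[-1,-0.5,22,0]]]'; python3 -c "
from h import *
plan(556.2,190.8,272,165.5)"
```

```text
clock: 24.72
position: [556.6, 191.1, 274.3]
ee_rot: [-0.614, 0.789, -0.001, -0.007]
contact_force: [-4.3, -0.0, 17.2]
gripper_width: 63.1
t 24.725 pos [556.6 191.1 274.3] jaw 165.7 w 63.1 F [-4.3 -0.  17.2] tilt 0.84
shift [0.3 0.3 2.3] spin 0.2
```

```bash
python3 -m jog '[[[0,0,0,0],[0,0,0,0],[0,0,0,0],[0,0,-20,0],[0,0,-60,0]]]' 85; python3 -m jog '[[[20,0,-40,0],[50,0,-50,0],[70,0,-55,0],[70,0,-55,0],[70,0,-55,0]]]'; python3 - <<'E'
from h import *
plan(556.2,190.8,272,165.5)
p=arm.camera_params("wrist"); im,d=arm.get_image("wrist"); cv2.imwrite("pics/w20.png",im); W=world(d,p)
rim(W,d,(555,191),55,118,136)
s,_=arm.get_image("side"); cv2.imwrite("pics/s20.png",cv2.resize(s[150:300,200:440],(768,480)))
E
```

```text
clock: 25.35
position: [556.9, 191.4, 332.9]
ee_rot: [-0.614, 0.79, -0.0, -0.01]
contact_force: [0.4, 0.4, -0.1]
gripper_width: 85.4
clock: 25.98
position: [540.4, 124.2, 387.9]
ee_rot: [-0.613, 0.79, -0.0, -0.011]
contact_force: [-1.0, -0.2, -0.1]
gripper_width: 85.2
t 25.975 pos [540.4 124.2 387.9] jaw 165.7 w 85.2 F [-1.  -0.2 -0.1] tilt 1.24
shift [-70.5  -0.3 114.7] spin 0.2
1755 ((553.5211791992188, 189.84967041015625), (65.64623260498047, 64.22709655761719), 75.76439666748047) [ 2.00000e-03 -5.00000e-03  1.24756e+02]
```

View pics/w20.png

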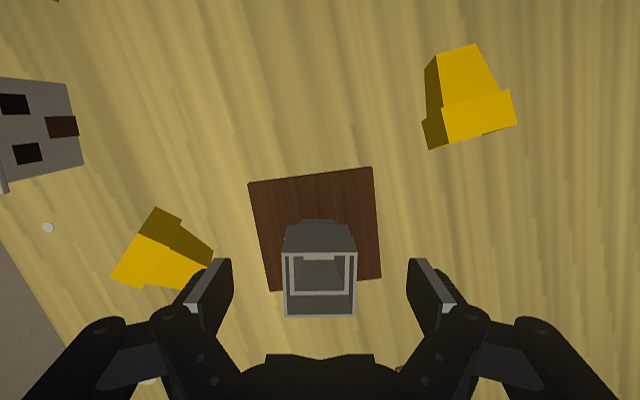

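View pics/s20.png

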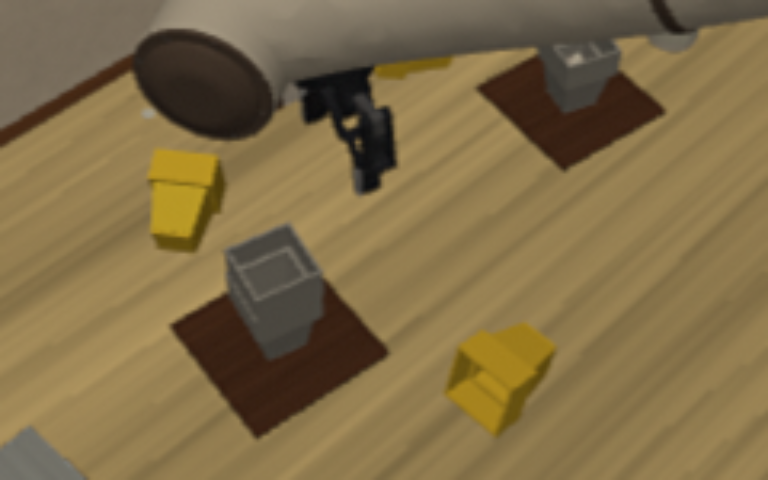

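Nested: the rim rose by 33.7 mm, lies flat and is centred. Next is the turret pot.

```bash
python3 -c "
from h import *
plan(565,-235,380,160.7)"
```

```text
t 26.075 pos [540.6 124.7 388. ] jaw 165.7 w 85.3 F [-0.6 -0.5  0.3] tilt 1.23
shift [ 342.4 -112.5   12.4] spin 5.0
```

```bash
python3 -m jog '[[[50,-16,0,0],[105,-35,0,1],[160,-53,0,2],[215,-71,5,3],[270,-89,5,5]]]'; python3 -c "
from h import *
plan(565,-235,380,160.7)"
```

```text
clock: 26.7
position: [560.5, -160.2, 385.5]
ee_rot: [-0.579, 0.815, -0.0, -0.011]
contact_force: [1.2, -0.2, 0.5]
gripper_width: 84.9
t 26.7 pos [ 560.5 -160.2  385.5] jaw 160.7 w 84.9 F [ 1.2 -0.2  0.5] tilt 1.3
shift [ 69.  -29.    6.4] spin 0.0
```

```bash
python3 -m jog '[[[40,-17,6,0],[69,-29,6,0],[69,-29,6,0],[69,-29,6,0],[69,-29,6,0]]]'; python3 - <<'E'
from h import *
plan(573.5,-251.3,238,160.7)
p=arm.camera_params("wrist"); im,d=arm.get_image("wrist"); cv2.imwrite("pics/w21.png",im); W=world(d,p)
rim(W,d,(573,-251),50,84,104)
E
```

```text
clock: 27.32
position: [565.3, -233.9, 380.3]
ee_rot: [-0.579, 0.815, -0.0, -0.011]
contact_force: [-0.3, -1.0, -0.7]
gripper_width: 85.1
t 27.325 pos [ 565.3 -233.9  380.3] jaw 160.8 w 85.1 F [-0.3 -1.  -0.7] tilt 1.3
shift [ 11.  -15.3 142.4] spin 0.1
1407 ((572.7554931640625, -251.14259338378906), (64.41885375976562, 64.21867370605469), 70.28404998779297) [-9.0000e-03 -7.0000e-03  9.1554e+01]
```

View pics/w21.png

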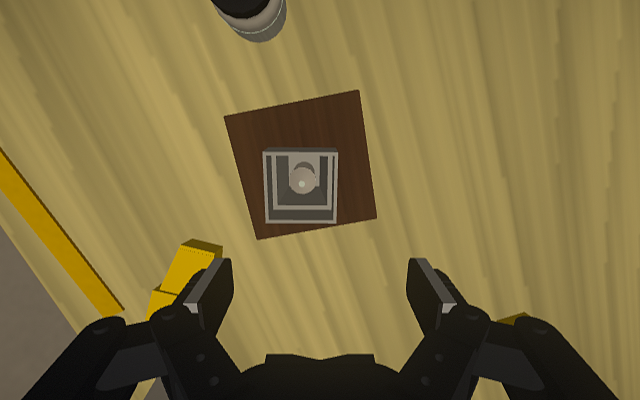

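```bash
cat >> h.py <<'E'
def gplan(x,y,z,jaw):
    S=arm.read_state(); R=Ro.from_quat(S["ee_rot"]).as_matrix(); g=S["position"]+155*R[:,2]
    print("grasp",g.round(1),"toolz",R[:,2].round(4),"gshift",(R.T@(np.array([x,y,z])-g)).round(1))
    plan(x,y,z+155,jaw)
E
python3 -c "
from h import *
gplan(572.8,-251.1,83,160.3)"
```

```text
grasp [ 562.4 -236.   225.5] toolz [-0.0181 -0.0134 -0.9997] gshift [  8.2 -16.6 142.5]
t 27.375 pos [ 565.3 -233.9  380.5] jaw 160.8 w 84.7 F [-0.3 -0.6  0.6] tilt 1.29
shift [ 11.1 -14.6 142.5] spin 0.5
```

```bash
python3 -m jog '[[[8,-16.5,0,0.5],[8,-16.5,15,0.5],[8,-16.5,40,0.5],[8,-16.5,70,0.5],[8,-16.5,95,0.5]]]'; python3 -c "
from h import *
gplan(572.8,-251.1,83,160.3)"
```

```text
clock: 28.0
position: [575.5, -247.2, 283.2]
ee_rot: [-0.576, 0.817, 0.001, -0.012]
contact_force: [0.3, -0.1, -0.4]
gripper_width: 84.8
grasp [ 572.3 -249.2  128.3] toolz [-0.0205 -0.0124 -0.9997] gshift [ 0.8 -1.8 45.3]
t 28.0 pos [ 575.5 -247.2  283.2] jaw 160.3 w 84.8 F [ 0.3 -0.1 -0.4] tilt 1.37
shift [ 3.7  0.6 45.3] spin 0.0
```

```bash
python3 -m jog '[[[1,-2,15,0],[1,-2,30,0],[1,-2,42,0],[1,-2,45,0],[1,-2,45,0]]]'; python3 -c "
from h import *
gplan(572.8,-251.1,83,160.3)"
python3 -m jog '[[[0,0,0,0],[0,0,0,0],[0,0,0,0],[0,0,-5,0],[0,0,-15,0]]]' 55;python3 -c "
from h import *
gplan(572.8,-251.1,83,160.3)"
```

```text
clock: 28.62
position: [576.3, -249.5, 238.5]
ee_rot: [-0.576, 0.817, 0.001, -0.012]
contact_force: [-0.5, 0.3, -0.2]
gripper_width: 84.6
grasp [ 573.2 -251.4   83.5] toolz [-0.0199 -0.0126 -0.9997] gshift [-0.2  0.5  0.5]
t 28.625 pos [ 576.3 -249.5  238.5] jaw 160.4 w 84.6 F [-0.5  0.3 -0.2] tilt 1.35
shift [2.7 2.7 0.6] spin 0.1
clock: 29.25
position: [576.1, -249.2, 252.9]
ee_rot: [-0.576, 0.817, 0.002, -0.013]
contact_force: [0.5, -0.5, -0.8]
gripper_width: 62.9
grasp [ 572.7 -251.    98. ] toolz [-0.0224 -0.0119 -0.9997] gshift [-0.2 -0.4 15. ]
t 29.25 pos [ 576.1 -249.2  252.9] jaw 160.3 w 62.9 F [ 0.5 -0.5 -0.8] tilt 1.45
shift [ 2.7  2.2 15. ] spin 0.0
```

```bash
python3 -m jog '[[[0,0,-20,0],[0,0,-50,0],[0,0,-85,0],[0,0,-115,0],[0,0,-130,0]]]'; python3 - <<'E'
from h import *
gplan(555,190.5,230,165.8)
p=arm.camera_params("wrist"); im,d=arm.get_image("wrist"); cv2.imwrite("pics/w22.png",im)
E
```

```text
clock: 29.88
position: [579.0, -247.6, 385.1]
ee_rot: [-0.576, 0.817, 0.001, -0.012]
contact_force: [0.5, -0.1, -0.7]
gripper_width: 63.0
grasp [ 576.  -249.5  230.1] toolz [-0.0195 -0.0124 -0.9997] gshift [-407.3  167.9   -4.9]
t 29.875 pos [ 579.  -247.6  385.1] jaw 160.3 w 63.0 F [ 0.5 -0.1 -0.7] tilt 1.32
shift [-404.5  170.1   -4.9] spin -5.5
```

View pics/w22.png

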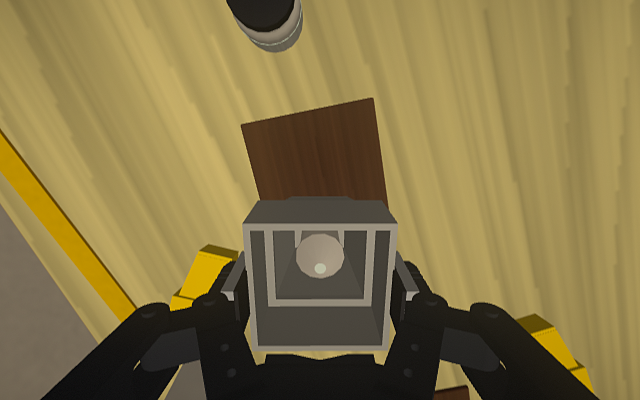

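```bash
python3 -m jog '[[[-18,8,0,0],[-50,21,0,-1],[-87,36,0,-2],[-124,51,0,-3],[-160,66,0,-4]]]'; python3 -c "
from h import *
gplan(554,190.2,230,165.8)"
```

```text
clock: 30.55
position: [570.1, -72.8, 382.6]
ee_rot: [-0.605, 0.796, 0.001, -0.012]
contact_force: [1.2, 0.4, -0.1]
gripper_width: 63.0
grasp [566.9 -74.8 227.7] toolz [-0.0206 -0.0131 -0.9997] gshift [-251.7   83.7   -5.5]
t 30.55 pos [570.1 -72.8 382.6] jaw 164.4 w 63.0 F [ 1.2  0.4 -0.1] tilt 1.4
shift [-248.9   86.3   -5.5] spin -1.4
```

```bash
python3 -m jog '[[[-35,12,-3,0],[-72,24,-4,-1],[-108,36,-5,-1.4],[-145,48,-5,-1.4],[-180,60,-5,-1.4]]]'; python3 -c "
from h import *
gplan(554,190.2,230,165.8)"
```

```text
clock: 31.18
position: [559.8, 118.6, 383.8]
ee_rot: [-0.615, 0.789, 0.002, -0.014]
contact_force: [0.3, -0.1, -0.4]
gripper_width: 62.6
grasp [556.1 116.5 228.9] toolz [-0.0234 -0.014  -0.9996] gshift [-70.9  20.1  -2.1]
t 31.175 pos [559.8 118.6 383.8] jaw 165.8 w 62.6 F [ 0.3 -0.1 -0.4] tilt 1.56
shift [-67.9  23.1  -2.1] spin 0.0
```

```bash
python3 -m jog '[[[-25,7,-2,0],[-48,14,-2,0],[-64,18,-2,0],[-71,20,-2,0],[-71,20,-2,0]]]'; python3 - <<'E'
from h import *
gplan(554,190.2,230,165.8)
p=arm.camera_params("wrist"); im,d=arm.get_image("wrist"); cv2.imwrite("pics/w23.png",im); W=world(d,p)
v,u=np.mgrid[0:400,0:640]; d2=np.where((u>242)&(u<400)&(v<352)&(im.min(2)>95),d,0)
rim(W,d2,(554,190),50,222,250); print(np.median(W[(d2>0)&(d2<200)][:,2]))
s,_=arm.get_image("side"); cv2.imwrite("pics/s23.png",cv2.resize(s[150:290,200:424],(480,300)))
E
```

```text
clock: 31.8
position: [557.6, 192.5, 384.4]
ee_rot: [-0.615, 0.789, 0.002, -0.014]
contact_force: [0.5, -0.4, -1.2]
gripper_width: 62.9
grasp [553.9 190.3 229.4] toolz [-0.0243 -0.0146 -0.9996] gshift [ 0.  -0.1 -0.6]
t 31.8 pos [557.6 192.5 384.4] jaw 165.9 w 62.9 F [ 0.5 -0.4 -1.2] tilt 1.62
shift [ 3.1  3.  -0.5] spin 0.1
3015 ((555.0999755859375, 190.57667541503906), (65.1834487915039, 67.54825592041016), 76.02122497558594) [-1.40000e-02  3.00000e-03  2.37866e+02]
212.97156278512279
```

View pics/w23.png

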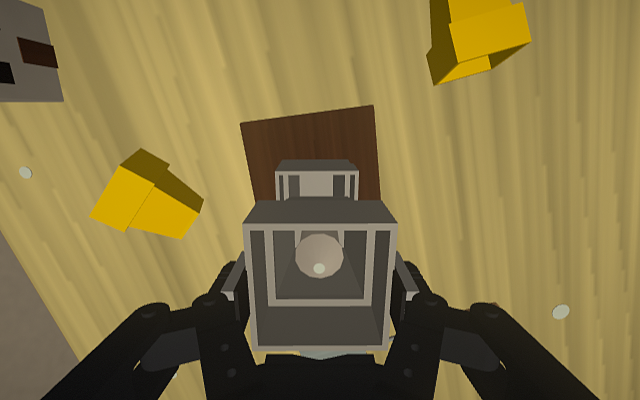

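View pics/s23.png

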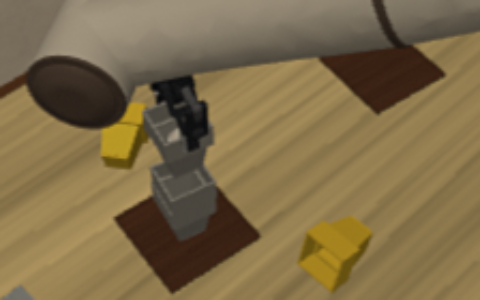

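```bash
python3 -c "
from h import *
gplan(554,190.2,172,165.8)"; python3 -m jog '[[[0,0,10,0],[-0.5,-0.5,22,0],[-1,-1,35,0],[-1,-1,47,0],[-1,-1.5,57,0]]]'; python3 -c "
from h import *
gplan(554,190.2,151.5,165.8)"
```

```text
grasp [554.  189.6 229.7] toolz [-0.0239 -0.0143 -0.9996] gshift [-1.7 -1.  57.7]
t 31.9 pos [557.7 191.8 384.7] jaw 165.8 w 63.2 F [-0.3 -0.3 -1. ] tilt 1.59
shift [ 1.4  2.1 57.8] spin -0.0
clock: 32.52
position: [558.0, 191.6, 326.5]
ee_rot: [-0.614, 0.789, 0.002, -0.014]
contact_force: [-0.3, -0.1, -1.6]
gripper_width: 62.8
grasp [554.2 189.3 171.5] toolz [-0.0247 -0.0148 -0.9996] gshift [-1.2 -0.  20. ]
t 32.525 pos [558.  191.6 326.5] jaw 165.8 w 62.8 F [-0.3 -0.1 -1.6] tilt 1.65
shift [ 1.9  3.1 20.1] spin -0.0
```

```bash
python3 -m jog '[[[-0.5,0,5,0],[-1,0,10,0],[-1,0,14,0],[-1,0,17,0],[-1,0,19,0]]]'; python3 -c "
from h import *
gplan(554,190.2,151.5,165.8)"
```

```text
clock: 33.15
position: [558.0, 192.3, 307.9]
ee_rot: [-0.614, 0.789, 0.001, -0.014]
contact_force: [0.5, -0.9, 3.1]
gripper_width: 63.2
grasp [554.4 190.1 152.9] toolz [-0.0233 -0.0146 -0.9996] gshift [-0.1  0.4  1.5]
t 33.15 pos [558.  192.3 307.9] jaw 165.8 w 63.2 F [ 0.5 -0.9  3.1] tilt 1.58
shift [3.  3.4 1.5] spin 0.0
```

Contact is starting at the expected height, so 2 mm further, then release and check.

```bash
python3 -m jog '[[[0,0,1,0],[0,0,2,0],[0,0,2,0],[0,0,2,0],[0,0,2,0]]]'; python3 -m jog '[[[0,0,0,0],[0,0,0,0],[0,0,0,0],[0,0,-15,0],[0,0,-45,0]]]' 85; python3 -m jog '[[[15,0,-30,0],[45,0,-40,0],[75,0,-45,0],[80,0,-45,0],[80,0,-45,0]]]'; python3 - <<'E'
from h import *
plan(556.2,190.8,272,165.5)
p=arm.camera_params("wrist"); im,d=arm.get_image("wrist"); cv2.imwrite("pics/w24.png",im); W=world(d,p)
rim(W,d,(555,190),55,150,172)
s,_=arm.get_image("side"); cv2.imwrite("pics/s24.png",cv2.resize(s[130:300,200:440],(768,544)))
E
```

```text
clock: 33.78
position: [558.4, 192.3, 307.7]
ee_rot: [-0.615, 0.789, 0.001, -0.013]
contact_force: [-0.5, -0.4, 5.4]
gripper_width: 63.0
clock: 34.4
position: [559.2, 192.8, 352.7]
ee_rot: [-0.615, 0.789, 0.001, -0.014]
contact_force: [1.1, -0.6, -0.2]
gripper_width: 85.4
clock: 35.02
position: [540.4, 115.2, 399.1]
ee_rot: [-0.614, 0.789, 0.001, -0.014]
contact_force: [0.0, 0.2, 0.0]
gripper_width: 84.9
t 35.025 pos [540.4 115.2 399.1] jaw 165.8 w 84.9 F [0.  0.2 0. ] tilt 1.63
shift [-79.8   0.9 125.5] spin 0.3
2382 ((554.1044921875, 190.4854736328125), (66.18057250976562, 64.3265151977539), 76.25318145751953) [-0.00000e+00 -5.00000e-03  1.57821e+02]
```

View pics/w24.png

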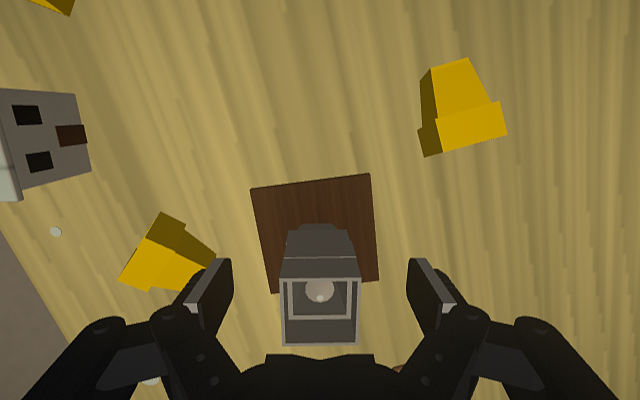

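View pics/s24.png

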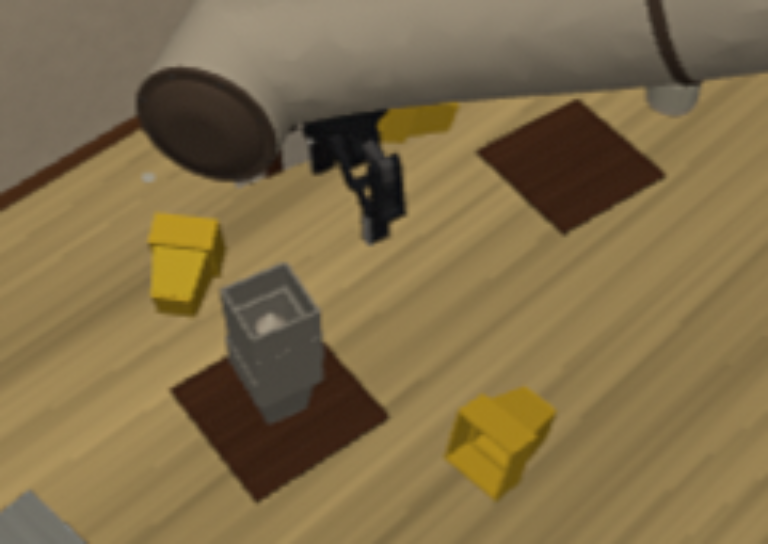

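```bash
python3 -m jog '[[[50,0,0,0],[105,0,0,0],[160,0,0,0],[215,0,0,0],[270,0,0,0]]]'; python3 -m jog '[[[0,0,0,0],[0,0,0,0],[0,0,0,0],[0,0,0,0],[0,0,0,0]]]'; python3 - <<'E'
from h import *
p=arm.camera_params("top"); im,d=arm.get_image("top"); cv2.imwrite("pics/t25.png",im); W=world(d,p)
rim(W,d,(555,190),50,152,172); S=arm.read_state(); print(S["clock"],S["contact_force"].round(1))
E
```

```text
clock: 35.75
position: [474.8, -146.6, 404.4]
ee_rot: [-0.615, 0.788, 0.001, -0.014]
contact_force: [1.5, -0.9, 0.0]
gripper_width: 84.8
clock: 36.38
position: [475.1, -145.9, 404.4]
ee_rot: [-0.616, 0.788, 0.001, -0.014]
contact_force: [0.9, 0.4, -0.4]
gripper_width: 84.9
179 ((554.3573608398438, 190.13401794433594), (65.12178039550781, 63.93238067626953), 75.75812530517578) [-7.00000e-03  4.00000e-03  1.61906e+02]
36.425 [-0.6 -0.2  0.5]
```

View pics/t25.png

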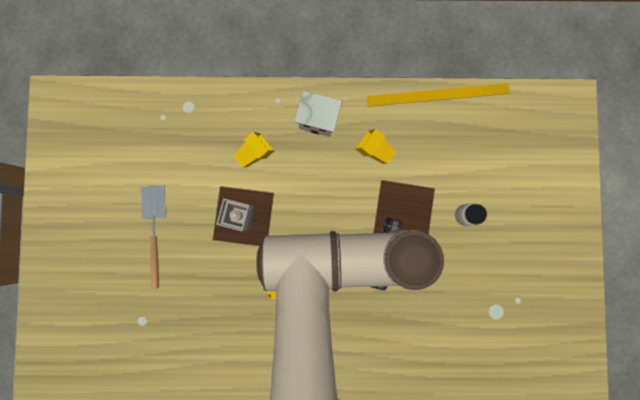

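The top view shows the stack at (236,215) with the turret inside. Its rim is at 161.9 mm where 162 is expected, flat, and centred at (554.4, 190.1). The bystanders are where they started.

```bash
python3 -c "
from bench import arm
arm.job_done()"
```

```text
the job is handed in; nothing more can be done
```

The three pots are in one nested stack on board_1, with the turret inside the top pot, and I handed the job in at about 36 s of the 70 s allowed. No verdict is reported on hand-in.

**What I did**
- **Standing the tipped pot up:** Pinching the collar and lifting held the pot without letting it swing. Loosening the grip dropped it back on its side. I then laid its foot against board_1 and pushed its upper lip over with the closed fingers. It came upright with part of its foot on the board, so I gripped it and stood it on the bare bench before letting go.
- **Nesting:** I regripped it, nested it in the empty pot and let go. Then I nested the turret pot on top.

**Last checks**
- **Stack height and position:** The top camera put the top rim at 161.9 mm (162 mm expected), level to within 0.5°. The centre was (554, 190), against (555, 191) for the bottom pot before nesting.
- **Height steps:** The wrist camera read the two steps as 33.7 and 33.0 mm instead of 34 mm. It also read the standing rims 2–4 mm low, so I took this as camera bias, and the top camera agreed with the expected height.
- **Surroundings:** By eye, the turret was visible inside the top pot and the bystanders looked unmoved in the top view. The gripper was clear of everything, with only noise in the force reading.

**Known uncertainty:** When the pot first came upright its foot was on the board, about 8 mm up. That is within the 12 mm limit for step 1, so that step may have counted there rather than on the bench.

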